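# Wedge the spring clip off the rod

### The job

Take the spring clip off the stand's rod with the steel wedge: hold its handle and slide its nose along the top of the rod, away from you, under the clip's bridge until the clip spreads, comes up off the rod and sits in the notch behind the ramp. Lift it away on the wedge, set the wedge down on the open bench a hand's width clear of the stand and let go. Do not touch the clip with the gripper.

Things in the scene. Friction and masses are not known exactly. Their poses are not given: they have to be found in the camera images.
- wedge: Loose steel wedge lying flat (a look-alike has a round rod). Origin under the handle's middle, +x to the nose, z up. Wooden handle x -35..35, 24 wide, 34 mm high: grasp across its width. Blade 9 wide, flat underside level with the handle's: notch floor 24 mm above it at x 35..56 (the clip shall sit there), crest 26 high at x 60, straight ramp down to the 3 mm thick nose at x 116.
- clip: Spring clip of bare, oiled flat steel astride the rod, 14 mm long. Origin on the rod's axis, x along it, z up. Bridge 44 mm wide (y), underside 17, top 20 mm above the origin: a gap 9 high, 20 wide over the rod. Two sprung legs reach 9 mm below the origin, their beads snapped under the rod; raised 13 mm it comes free. Pushing the wedge under takes 3 to 15 N. 45 g.
- stand: Fixed dark grey stand. Origin on the bench below the clip's place; x along the rod, away from the robot, z up. Base x -50..40, 64 wide, 10 mm high. Level rod 16 mm thick, top 56 mm up, near round end at x -44. At x 8..18 two uprights 92 mm high, 32 apart, stop the clip when it is pushed; the blade passes between. (Mind the bench's own tall post at its near right corner.)
Mind the look-alikes: they are no part of the job. Several things have the shape of the clip; the one meant has the colours described above.

How it is judged:
On the way, in this order (a step that is already met when the one before it is completed fails the run):
1. the wedge's nose is under the clip's bridge while the clip is still on the rod (x of wedge in the frame of stand between -0.119 and -0.03 m and y of wedge in the frame of stand between -0.03 and 0.03 m and z of wedge in the frame of stand between 0.046 and 0.078 m and angle between the x axis of wedge and the x axis of stand, either way round below 0.3 rad and z of clip in the frame of stand between 0.04 and 0.058 m and horizontal distance between clip and stand below 0.015 m), for 0.1 s.
2. the clip is up off the rod, borne by the wedge (z of clip in the frame of stand above 0.06 m and contact force between clip and wedge above 0.05 N and x of wedge in the frame of clip between -0.116 and -0.03 m), for 0.1 s.
At the end, for the whole second after the job is handed in: The clip is off the rod and down at bench level (origin below 35 mm), at least 90 mm from its place on the stand; the wedge lies on the bench (underside of its handle within 20 mm of it, middle of the handle at least 70 mm from the clip's place); both at rest (horizontal distance between clip and stand above 0.09 m and height (world z) of clip below 0.035 m and height (world z) of wedge below 0.02 m and horizontal distance between wedge and stand above 0.07 m and linear speed of each of clip, wedge below 0.02 m/s); the robot touches nothing.
It fails at once if the gripper touched the clip (contact force between any of the fingers, the arm and clip above 1 N).
It also fails if it takes over 58 s, if anything falls off the work surface, if the arm or the gripper's body presses on something with over 40 N, if the wrist force passes 120 N, or if a joint passes its speed limit or range.

### The arm

A 6-joint arm with a two-finger parallel gripper is mounted at the origin on a cart in front of the work surface, level with it; the furniture and walls round the work are solid. World frame = base frame: x ahead of the robot, y to its left, z up, the work surface at z = 0. Lengths are in m, angles in rad, forces in N, time in s.
With the tool pointing down it reaches from about 0.325 to 0.9 m from the base axis. Payload 6.1 kg.
Tool frame: the origin (TCP) lies midway between the tips of the shut fingers; the grasp point (between the pads) lies 19 mm behind it; x points along the fingers, y is the direction in which the jaws open and shut, and the axes are right-handed (so a half turn about x gives the same grasp; the last joint's range is limited). The gripper opens to 85 mm and grips with 20 to 120 N. Pads are 22 mm wide; open, the fingers measure 114 mm over their backs; the gripper's body (76 mm by 85 mm) begins 54 mm behind the grasp point. The pads swing forward as they close: fully open they stand 13 mm farther back than shut.
Start: joints at [-1.344, 0.22, 1.526, -0, 1.395, -0.126], TCP at [0.216, -0.587, 0.203] pointing down, gripper open.
Joint ranges: [-2.98, 2.98], [-0.91, 2.08], [0.09, 2.57], [-1.24, 4.39], [0.2, 2.65], [-2.68, 2.68]. Speed limits (rad/s): [2.57, 2.57, 3.01, 3.14, 3.14, 3.14].

### API

Orientations are given as [roll, pitch, yaw] about the fixed x, y, z axes, in that order (R = Rz(yaw) Ry(pitch) Rx(roll)).
In Python, from plant import movep, move_l, set_joints, gripper_to, hold, inverse_kinematics, observe, get_image, get_calibration, Unreachable, job_done gives the robot as it stands. Calls block until the motion is done:
- movep(position, orientation): joint-space move of the TCP to a pose.
- move_l(position, feed=0.15, rotation=None, max_force=None): straight line of the TCP; rotation=None keeps the orientation; feed is the mean speed in m/s. With max_force (N) it stops when the force on the tool has changed by that much, and returns True; else False.
- set_joints(angles): joint-space move.
- gripper_to(opening, f_grip=None): finger opening in m; f_grip is the grip in N (None keeps the last); returns when the fingers have stopped.
- hold(seconds).
- inverse_kinematics(position, orientation): joint angles nearest the present ones, or None.
- observe(): the state.
- get_image(name): name is "scene" or "side" or "wrist"; returns (picture, depth): 384x512x3 uint8, red, green, blue; 384x512 float32, m along the optical axis (not along the pixel's ray), 0 where there is no reading.
- get_calibration(name): a dict with "intrinsics" (3x3 intrinsics, pixels), "world_from_camera" (4x4, takes a point from camera to world coordinates). Camera axes: x right, y down, z forward; pixel columns grow to the right and rows downward; lengths in m; the calibration is good to about 2 mm. A picture is of the moment at which its call begins: read the wrist's pose just before it. get_calibration takes no time and is no camera call; for the wrist camera it gives the pose at the moment of the call.
A pose or a line that the arm cannot do raises Unreachable and nothing moves.
- job_done(): hands the job in, once; it reports no verdict.
The state is a dict: "time_s": time; "q": joint angles; "joint_velocities": joint speeds; "joint_torque": joint torques, N m; "eef_pos": TCP position; "tcp_rot": TCP orientation; "ft_force": force on the tool from outside, world axes, zero at the start; "torque": the same for the moment, N m; "opening": finger opening in m.
Only numpy, scipy, OpenCV 4.12 (cv2) and the standard library are available. Lean on these libraries where they do the work, as an engineer would, in place of code of your own. Each camera call takes 0.05 s, during which the arm holds its last target. There are 200 camera calls.

## Working session

There is one attempt and no reset: what is moved stays moved. The work goes in short steps, each a Python script; the robot and the scene stay as the last script left them, time stands still between calls to the robot, and variables do not carry over. Pictures are saved under pics/ and viewed, about 8 in all and at most 12, crops included, and the job is handed in when it is done.

```bash
ls; mkdir -p pics; cat > h.py <<'E'
import numpy as np, cv2
from plant import *
def cloud(name):
    im,d=get_image(name); c=get_calibration(name); K=np.array(c["intrinsics"]);T=np.array(c["world_from_camera"])
    v,u=np.mgrid[0:d.shape[0],0:d.shape[1]]
    P=np.stack([(u-K[0,2])*d/K[0,0],(v-K[1,2])*d/K[1,1],d],-1)@T[:3,:3].T+T[:3,3]
    P[d==0]=np.nan
    return im,d,P
def save(n,im): cv2.imwrite("pics/"+n,im[...,::-1])
E
python3 - <<'E'
from h import *
for n in("scene","side"):
    im,d,P=cloud(n); np.savez(f"pics/{n}.npz",im=im,P=P)
    save(n+"1.png",im); c=get_calibration(n); print(n,np.round(c["world_from_camera"],3).tolist(),np.round(c["intrinsics"],1).tolist())
print(observe())
E
```

```text
pics
scene [[-0.984, -0.09, 0.155, 0.363], [-0.179, 0.452, -0.874, 0.768], [0.008, -0.888, -0.46, 0.466], [0.0, 0.0, 0.0, 1.0]] [[497.8, 0.0, 259.1], [0.0, 497.8, 188.5], [0.0, 0.0, 1.0]]
side [[-0.829, -0.382, 0.408, 0.063], [-0.559, 0.567, -0.605, 0.666], [-0.0, -0.73, -0.684, 0.799], [0.0, 0.0, 0.0, 1.0]] [[484.8, 0.0, 252.3], [0.0, 484.8, 181.3], [0.0, 0.0, 1.0]]
{'time_s': 0.1, 'q': array([-1.34407234e+00,  2.21147176e-01,  1.52753157e+00,  3.33284194e-06,
        1.39468642e+00, -1.26090854e-01]), 'joint_velocities': array([ 1.39258359e-03, -1.13920727e-03, -2.29293078e-03, -1.91668332e-04,
        6.13349662e-04,  4.16336485e-05]), 'joint_torque': array([-1.72307182e-04, -4.98248613e+01, -3.90547299e+01, -6.98297731e-05,
        5.80946566e-03, -5.84402883e-06]), 'eef_pos': array([ 0.21582861, -0.58590666,  0.20189027]), 'tcp_rot': array([-1.6987378 ,  1.56902381,  1.79566911]), 'ft_force': array([-0.1714539 , -0.23329908,  0.40445882]), 'torque': array([-0.0049468 ,  0.00950592, -0.0174666 ]), 'opening': 0.08515882281178967}
```

View pics/scene1.png

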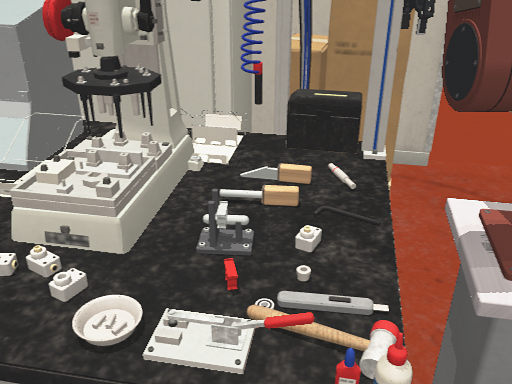

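View pics/side1.png

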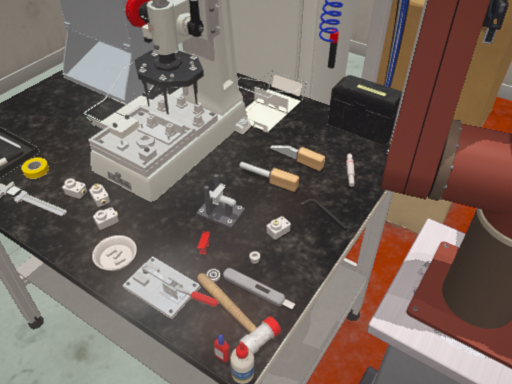

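The stand with the clip is at scene (226,235) and side (220,207). The tapered wedge is at scene (280,173) and side (303,156). The round-rod look-alike is at scene (262,195), and a red look-alike clip lies at scene (231,273). The post is near scene (378,150).

```bash
python3 - <<'E'
from h import *
tiles=[]
for n,boxes in (("scene",[(190,190,265,260),(235,155,320,190)]),("side",[(190,178,250,228),(265,140,330,175)])):
    z=np.load(f"pics/{n}.npz");im,P=z["im"],z["P"]
    for (a,b,c,d) in boxes:
        tiles.append(cv2.resize(im[b:d,a:c],(400,300),interpolation=cv2.INTER_CUBIC))
    if n=="scene": pts=dict(handle=(295,170),blade=(265,175),nose=(243,176),toolbox=(325,100),post=(378,150),post2=(378,80),base=(225,250),pick2=(280,192),white=(308,235))
    else: pts=dict(handle=(313,160),blade=(285,152),nose=(274,150),base=(215,217))
    for k,(u,v) in pts.items(): print(n,k,np.round(P[v,u],3))
    # wood handle
    hsv=cv2.cvtColor(im,cv2.COLOR_RGB2HSV)
    a,b,c,d=boxes[1]
    Q=P[b:d,a:c].reshape(-1,3); C=im[b:d,a:c].reshape(-1,3).astype(int)
    wood=(C[:,0]-C[:,2]>60)&(Q[:,2]>0.025)&(Q[:,2]<.05)
    W=Q[wood]; print("wood",len(W),W.mean(0).round(4),np.nanpercentile(W,[2,98],axis=0).round(4).tolist())
    r=cv2.minAreaRect((W[:,:2]*1000).astype(np.float32)); print("rect",r)
    m=(Q[:,2]>.004)&(~(C[:,0]-C[:,2]>40))&(Q[:,2]<.04)
    np.set_printoptions(suppress=True)
    B=Q[m]; print("blade",len(B),np.nanpercentile(B,[2,50,98],axis=0).round(3).tolist())
    a,b,c,d=boxes[0]; Q=P[b:d,a:c].reshape(-1,3)
    for lo,hi in((.006,.014),(.045,.06),(.06,.075),(.075,.1)):
        S=Q[(Q[:,2]>lo)&(Q[:,2]<hi)]; 
        if len(S)>5: print(lo,len(S),np.percentile(S,[2,50,98],axis=0).round(3).tolist(), cv2.minAreaRect((S[:,:2]*1000).astype(np.float32)))
save("crops.png",np.vstack([np.hstack(tiles[:2]),np.hstack(tiles[2:])]))
E
```

```text
scene handle [ 0.452 -0.156  0.03 ]
scene blade [ 0.517 -0.169  0.006]
scene nose [ 0.565 -0.174 -0.003]
scene toolbox [ 0.409 -0.341  0.124]
scene post [ 0.278 -0.338  0.013]
scene post2 [ 0.297 -0.344  0.176]
scene base [0.532 0.122 0.009]
scene pick2 [ 0.469 -0.057  0.028]
scene white [0.403 0.082 0.028]
wood 368 [ 0.4599 -0.1259  0.031 ] [[0.4233, -0.1791, 0.0258], [0.4975, -0.0589, 0.0336]]
rect ((460.7792663574219, -118.14833068847656), (130.20367431640625, 64.51612854003906), 80.313720703125)
blade 281 [[0.42, -0.176, 0.004], [0.514, -0.168, 0.013], [0.559, -0.073, 0.032]]
0.006 1040 [[0.495, -0.058, 0.006], [0.536, 0.094, 0.008], [0.582, 0.123, 0.014]] ((541.3073120117188, 31.761215209960938), (92.31180572509766, 187.55050659179688), 2.7014074325561523)
0.045 365 [[0.503, 0.075, 0.045], [0.537, 0.095, 0.051], [0.572, 0.116, 0.059]] ((540.1290283203125, 86.40298461914062), (70.50926208496094, 44.61149597167969), 26.9274959564209)
0.06 234 [[0.536, 0.068, 0.061], [0.549, 0.093, 0.066], [0.56, 0.116, 0.074]] ((548.7783203125, 91.60050964355469), (24.540563583374023, 50.436645507
[... 614 characters left out ...]
0.006 555 [[0.495, 0.056, 0.007], [0.53, 0.097, 0.01], [0.581, 0.12, 0.013]] ((539.977783203125, 87.88107299804688), (91.0315933227539, 65.516357421875), 7.371148109436035)
0.045 204 [[0.503, 0.075, 0.045], [0.533, 0.089, 0.053], [0.565, 0.113, 0.058]] ((535.4594116210938, 94.28460693359375), (42.26674270629883, 65.27391815185547), 86.03184509277344)
0.06 153 [[0.538, 0.065, 0.061], [0.549, 0.087, 0.067], [0.564, 0.114, 0.074]] ((550.62890625, 88.47509765625), (26.2874755859375, 50.8703727722168), 9.901321411132812)
0.075 66 [[0.551, 0.068, 0.075], [0.557, 0.107, 0.083], [0.565, 0.114, 0.093]] ((558.2308349609375, 89.0972671508789), (10.845969200134277, 51.39048385620117), 6.667337894439697)
```

View pics/crops.png

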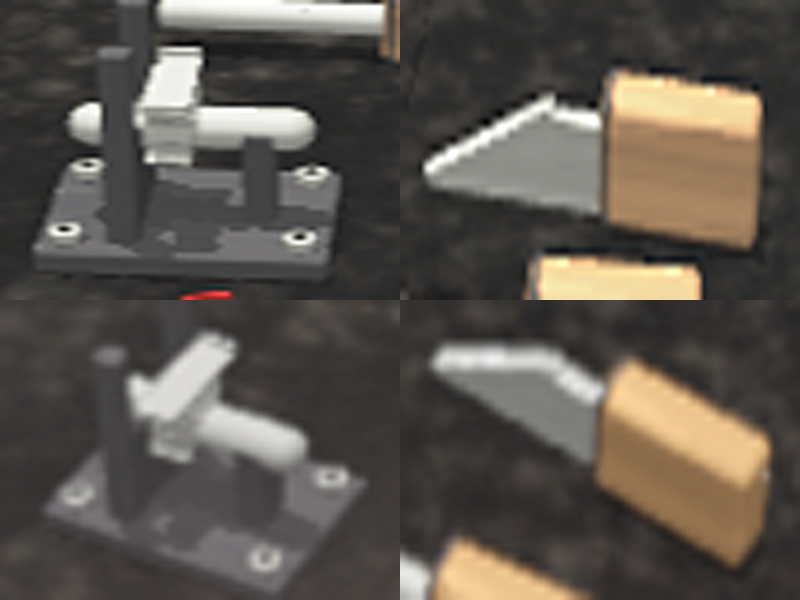

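```bash
python3 - <<'E'
from h import *
np.set_printoptions(suppress=True)
for n in("scene","side"):
    z=np.load(f"pics/{n}.npz");im,P=z["im"],z["P"]
    Q=P.reshape(-1,3)
    m=(Q[:,0]>.15)&(Q[:,0]<.5)&(Q[:,1]<-.25)&(Q[:,1]>-.55)&(Q[:,2]>.14)
    H,xe,ye=np.histogram2d(Q[m,0],Q[m,1],bins=[np.arange(.15,.52,.025),np.arange(-.55,-.22,.025)])
    for i,j in np.argwhere(H>5):
        k=m&(Q[:,0]>=xe[i])&(Q[:,0]<xe[i+1])&(Q[:,1]>=ye[j])&(Q[:,1]<ye[j+1])
        v,u=np.divmod(np.where(k)[0],512)
        print(n,xe[i].round(3),ye[j].round(3),int(H[i,j]),Q[k,2].min().round(3),Q[k,2].max().round(3),"rows",v.min(),v.max(),"cols",u.min(),u.max(),im[v,u].mean(0).round())
for p,yaw in(((.40,-.17,.32),0),((.40,-.17,.32),np.pi),((.45,.085,.32),0),((.45,.085,.32),np.pi),((.45,-.17,.02),0)):
    print(p,yaw,inverse_kinematics(p,[0,np.pi/2,yaw]))
for p in ((.1,-.33,.45),(.1,-.35,.3),(.33,-.1,.45)):
    for y in (-np.pi+.35,0): print(p,y,inverse_kinematics(p,[0,np.pi/2,y]))
im,d,P=cloud("wrist");save("w0.png",im)
c=get_calibration("wrist");print(np.round(c["world_from_camera"],3).tolist(),np.round(c["intrinsics"],1).tolist())
E
```

```text
scene 0.175 -0.55 115 0.243 0.324 rows 0 34 cols 420 435 [62. 62. 62.]
scene 0.175 -0.525 137 0.286 0.325 rows 0 17 cols 424 435 [52. 53. 53.]
scene 0.2 -0.55 149 0.244 0.321 rows 1 34 cols 415 424 [64. 65. 65.]
scene 0.2 -0.525 34 0.289 0.324 rows 0 16 cols 422 425 [37. 38. 40.]
scene 0.25 -0.375 11 0.153 0.33 rows 6 89 cols 392 403 [139. 120.  98.]
scene 0.25 -0.35 462 0.141 0.343 rows 0 96 cols 387 403 [156. 149. 139.]
scene 0.275 -0.35 1170 0.14 0.343 rows 0 96 cols 375 398 [126. 128. 136.]
scene 0.3 -0.375 21 0.154 0.327 rows 6 88 cols 368 377 [145. 136. 124.]
scene 0.3 -0.35 756 0.14 0.341 rows 0 95 cols 368 386 [155. 150. 141.]
side 0.175 -0.55 202 0.245 0.35 rows 1 43 cols 486 508 [58. 54. 54.]
side 0.175 -0.525 151 0.29 0.349 rows 3 29 cols 491 506 [46. 43. 44.]
side 0.2 -0.55 143 0.243 0.348 rows 0 43 cols 483 500 [56. 55. 58.]
side 0.2 -0.525 57 0.291 0.349 rows 3 28 cols 489 499 [33. 32. 37.]
side 0.3 -0.35 209 0.141 0.391 rows 0 102 cols 400 427 [125. 117. 112.]
(0.4, -0.17, 0.32) 0 [-0.58371622 -0.30171059  1.81677097  0.          1.62653228 -2.15451255]
(0.4, -0.17, 0.
[... 358 characters left out ...]
9129  0.          1.00377891 -2.09613181]
(0.1, -0.33, 0.45) -2.791592653589793 [-1.50652919 -0.49763295  1.71666548 -0.          1.92256012 -0.28573287]
(0.1, -0.33, 0.45) 0 None
(0.1, -0.35, 0.3) -2.791592653589793 [-1.51014169 -0.49262836  1.98886847 -0.          1.64535254 -0.28934537]
(0.1, -0.35, 0.3) 0 None
(0.33, -0.1, 0.45) -2.791592653589793 [-0.524202   -0.49763295  1.71666548 -0.          1.92256012  0.69659433]
(0.33, -0.1, 0.45) 0 [-0.524202   -0.49763295  1.71666548  0.          1.92256012 -2.09499832]
[[0.346, -0.894, -0.285, 0.29], [-0.938, -0.33, -0.104, -0.56], [-0.001, 0.304, -0.953, 0.373], [0.0, 0.0, 0.0, 1.0]] [[277.5, 0.0, 257.3], [0.0, 277.5, 195.7], [0.0, 0.0, 1.0]]
```

View pics/w0.png

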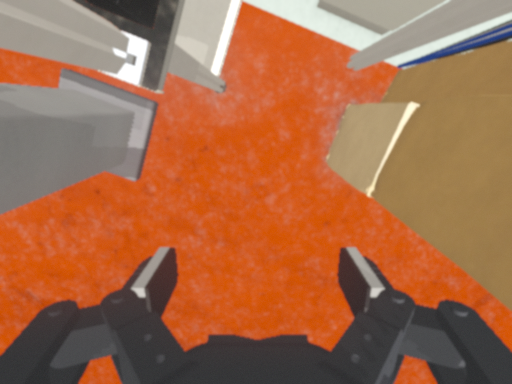

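```bash
python3 - <<'E'
from h import *
gripper_to(0.0)
D=np.pi/2
a=-1.57
for r in(.33,.335,.345):
    q=inverse_kinematics([r*np.cos(a),r*np.sin(a),.40],[0,D,-np.pi+.35]); print(r,q)
    if q is not None: break
q=np.array(q); q[5]=-.126; q[0]=-1.6; set_joints(q); print(observe()["eef_pos"])
q[0]=-.45; set_joints(q); s=observe();print(s["eef_pos"],s["ft_force"],s["time_s"])
movep([.42,-.165,.26],[0,D,np.pi])
gripper_to(.085)
o=observe();im,d,P=cloud("wrist"); save("w1.png",im); np.savez("pics/w1.npz",im=im,P=P)
movep([.47,.085,.26],[0,D,np.pi]); hold(.2)
im,d,P=cloud("wrist"); save("w2.png",im); np.savez("pics/w2.npz",im=im,P=P)
print(observe()["time_s"],observe()["eef_pos"],get_calibration("wrist")["world_from_camera"])
a=cv2.imread("pics/w1.png");b=cv2.imread("pics/w2.png")
cv2.imwrite("pics/w12.png",np.vstack([a,b])[:, :][::1]) if 0 else cv2.imwrite("pics/w12.png",np.hstack([a[:, 56:456],b[:,56:456]]))
E
```

```text
0.33 [-1.81049336e+00 -5.63680577e-01  1.85026672e+00 -4.44089210e-16
  1.85500651e+00 -5.89697035e-01]
[ 0.06930512 -0.32301672  0.39947822]
[ 0.32277433 -0.06918961  0.39968609] [-0.5301301   0.22042726 -1.10846903] 3.6167
6.7667 [0.47014674 0.08384221 0.26000757] [[-1.74255363e-03 -9.52735152e-01 -3.03797127e-01  5.48866212e-01]
 [-9.99998480e-01  1.64078719e-03  5.90247011e-04  8.33682848e-02]
 [-6.38826398e-05  3.03797694e-01 -9.52736562e-01  4.30716951e-01]
 [ 0.00000000e+00  0.00000000e+00  0.00000000e+00  1.00000000e+00]]
```

View pics/w12.png

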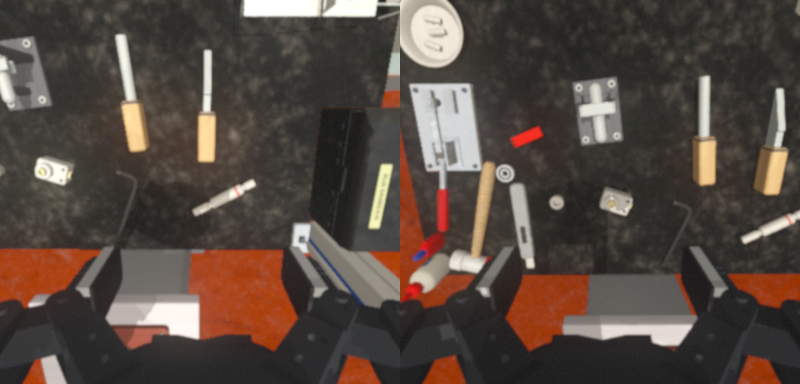

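The wrist views show the wedge handle at w1 (262,137) with its nose at (263,50). The stand with the clip is at w2 (254,110). I'll fit both.

```bash
python3 - <<'E'
from h import *
np.set_printoptions(suppress=True)
z=np.load("pics/w1.npz");im,P=z["im"],z["P"]
sl=(slice(40,170),slice(240,290))
Q=P[sl].reshape(-1,3);C=im[sl].reshape(-1,3).astype(int)
bench=np.nanmedian(Q[(C.sum(1)<150),2]);print("bench z",bench)
w=(C[:,0]-C[:,2]>50)&(Q[:,2]>.02); W=Q[w];print("handle top z",np.median(W[:,2]),len(W))
T=W[W[:,2]>np.median(W[:,2])-.006]
print("handle",cv2.minAreaRect((T[:,:2]*1000).astype(np.float32)))
b=(Q[:,2]>.003)&(abs(C[:,0]-C[:,2])<30)&(C.sum(1)>250)&(Q[:,0]>.48)
B=Q[b];print("blade",len(B),B.min(0),B.max(0)); pb=np.polyfit(B[:,0],B[:,1],1);print("yaw blade",pb[0],"y at .5",np.polyval(pb,.5))
for x in np.arange(.48,.58,.01):
    k=abs(B[:,0]-x)<.005; print(x.round(2),k.sum(),B[k,1].mean().round(4) if k.any() else'',B[k,2].max().round(4) if k.any() else '')
z=np.load("pics/w2.npz");im,P=z["im"],z["P"]
sl=(slice(68,155),slice(222,290))
Q=P[sl].reshape(-1,3);C=im[sl].reshape(-1,3).astype(int)
for lo,hi in((.006,.014),(.05,.06),(.0615,.073),(.08,.1)):
    S=Q[(Q[:,2]>lo)&(Q[:,2]<hi)]; print(lo,len(S),np.median(S,0).round(4),cv2.minAreaRect((S[:,:2]*1000).astype(np.float32)))
rod=Q[(Q[:,2]>.053)&(Q[:,2]<.06)&(C.sum(1)>350)&(Q[:,0]<.535)]
print("rod",len(rod),rod.min(0),rod.max(0),np.polyfit(rod[:,0],rod[:,1],1),rod.mean(0),np.percentile(rod[:,2],[50,90]))
E
```

```text
bench z -0.0003674944505517308
handle top z 0.03322353476550097 804
handle ((458.79351806640625, -172.47665405273438), (23.909069061279297, 69.8644790649414), 89.7861557006836)
blade 408 [ 0.48982133 -0.18408836  0.00302699] [ 0.57424477 -0.16066982  0.03455222]
yaw blade -0.010557423010303707 y at .5 -0.17295291350469166
0.48 0  
0.49 14 -0.1739 0.0346
0.5 52 -0.1728 0.0254
0.51 56 -0.1731 0.0251
0.52 48 -0.1731 0.0271
0.53 56 -0.173 0.0247
0.54 52 -0.1733 0.0209
0.55 44 -0.1736 0.0151
0.56 46 -0.1737 0.0124
0.57 40 -0.1738 0.0085
0.006 1450 [0.5339 0.0838 0.0095] ((542.6028442382812, 87.98212432861328), (89.87763214111328, 63.949981689453125), 6.889753341674805)
0.05 621 [0.5553 0.0878 0.0538] ((541.8831176757812, 90.3280258178711), (33.55085754394531, 72.80224609375), 89.47309112548828)
0.0615 420 [0.548  0.0888 0.0668] ((551.21728515625, 89.01626586914062), (21.489578247070312, 43.76981735229492), 7.021317958831787)
0.08 145 [0.5602 0.1058 0.0912] ((560.7651977539062, 90.22552490234375), (9.917961120605469, 49.873714447021484), 6.839864253997803)
rod 187 [0.50700497 0.0785271  0.05302981] [0.53430602 0.09305697 0.05749221] [0.09570526 0.03547974] [0.52164455 0.08540386 0.05474812] [0.05468929 0.05606061]
```

```bash
python3 - <<'E'
from h import *
np.set_printoptions(suppress=True)
D=np.pi/2
movep([.451,-.1725,.10],[0,D,np.pi-.005])
move_l([.451,-.1725,.006],feed=.1,max_force=15)
print(observe()["eef_pos"])
gripper_to(0.0,90); print("op",observe()["opening"])
move_l([.451,-.1725,.12],feed=.12)
movep([.40,.0,.20],[0,D,np.pi]); hold(.4)
s=observe();print(s["eef_pos"],s["opening"],s["ft_force"],s["time_s"])
im,d,P=cloud("wrist");save("w3.png",im)
t=s["eef_pos"];L=P-t
C=im.astype(int)
m=(L[...,2]>-.03)&(L[...,2]<.06)&(abs(L[...,1])<.02)&(L[...,0]>.0)&(L[...,0]<.16)
B=L[m]; print(len(B))
for x in np.arange(.02,.14,.008):
    k=abs(B[:,0]-x)<.004
    if k.any(): print(x.round(3),k.sum(),np.median(B[k,1]).round(4),np.percentile(B[k,2],[10,50,90]).round(4))
print("nose",np.percentile(B[:,0],[99,100]))
E
```

```text
[ 0.45165154 -0.17281679  0.00667409]
op 0.00019856323707000964
[ 0.3999766  -0.00049162  0.19961909] 0.0002296232114830648 [ 0.68308073 -0.27266367  0.203267  ] 12.1
1373
nose [0.01257561 0.01283512]
```

View pics/w3.png

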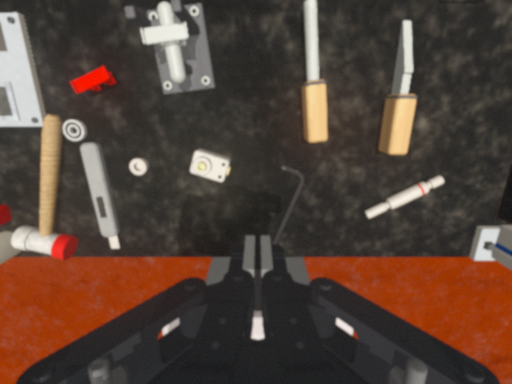

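The gripper closed empty: the wedge still lies at w3 (402,100). The likely cause is that the pads sat too high when partly open. I'll remeasure the wedge, part-close the fingers, and feel for the bench.

```bash
cat >> h.py <<'E'
def find_wedge(P,im,box):
    a,b,c,d=box; Q=P[b:d,a:c].reshape(-1,3);C=im[b:d,a:c].reshape(-1,3).astype(int)
    W=Q[(C[:,0]-C[:,2]>50)&(Q[:,2]>.022)]; zt=np.median(W[:,2]); T=W[W[:,2]>zt-.006]
    print("handle",len(T),zt,cv2.minAreaRect((T[:,:2]*1000).astype(np.float32)))
    B=Q[(Q[:,2]>.003)&(abs(C[:,0]-C[:,2])<30)&(C.sum(1)>250)]
    print("blade",np.polyfit(B[:,0],B[:,1],1),B.min(0),B.max(0),cv2.minAreaRect((B[:,:2]*1000).astype(np.float32)))
E
python3 - <<'E'
from h import *
np.set_printoptions(suppress=True)
D=np.pi/2
gripper_to(.05); print("op",observe()["opening"])
movep([.43,-.17,.20],[0,D,np.pi]); hold(.3)
im,d,P=cloud("wrist");save("w4.png",im)
np.savez("pics/w4.npz",im=im,P=P)
find_wedge(P,im,(230,20,300,210))
print(observe()["time_s"])
im,d,P=cloud("side");save("s4.png",im)
find_wedge(P,im,(265,135,330,170))
E
```

```text
op 0.04970120011474821
handle 1056 0.03335647111633874 ((458.5528564453125, -172.41563415527344), (23.98886489868164, 70.0313491821289), 89.05319213867188)
blade [ 0.22933241 -0.29632324] [ 0.37264211 -0.22718144  0.00301036] [ 0.57394911 -0.16189937  0.03489627] ((471.87005615234375, -185.34765625), (203.89016723632812, 36.42436981201172), 14.324679374694824)
13.7583
handle 218 0.032557464974808825 ((461.8814392089844, -127.40800476074219), (118.99896240234375, 68.2757339477539), 81.47535705566406)
blade [-0.0455023  -0.14843983] [ 0.48889017 -0.18153081  0.00309977] [ 0.57022303 -0.16349987  0.03473429] ((529.1246337890625, -173.6910400390625), (15.119263648986816, 81.41685485839844), 84.2149887084961)
```

View pics/w4.png

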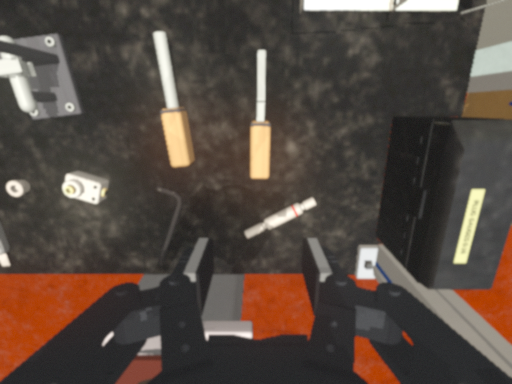

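```bash
python3 - <<'E'
from h import *
np.set_printoptions(suppress=True)
z=np.load("pics/w4.npz");P=z["P"];t=observe()["eef_pos"];print(t,observe()["opening"])
for u,v in((205,241),(205,250),(205,270),(200,285),(180,310),(316,241),(316,250),(316,270)): print(u,v,(P[v,u]-t).round(4))
E
```

```text
[ 0.4301774  -0.16932491  0.20017885] 0.05004048687504849
205 241 [0.0117 0.0274 0.039 ]
205 250 [0.0121 0.0255 0.0495]
205 270 [nan nan nan]
200 285 [0.0052 0.0247 0.0678]
180 310 [0.0176 0.0243 0.0981]
316 241 [ 0.0124 -0.0307  0.0402]
316 250 [ 0.0117 -0.0291  0.0485]
316 270 [ 0.0114 -0.0256  0.0657]
```

Both depth and pixel row put the fingertips about 34–37 mm behind the stated TCP, which fits the empty grasp. I'll descend under a force guard to feel the bench and use that as the true height.

```bash
python3 - <<'E'
from h import *
np.set_printoptions(suppress=True)
D=np.pi/2
y=-.1724;x=.451
movep([x,y,.06],[0,D,np.pi-.01])
print(move_l([x,y,.004],feed=.1,max_force=10))
hit=move_l([x,y,-.036],feed=.03,max_force=8)
s=observe();print("hit",hit,s["eef_pos"],s["ft_force"])
if hit: move_l([x,y,s["eef_pos"][2]+.005],feed=.05)
print(observe()["eef_pos"])
gripper_to(0.0,90); s=observe();print("op",s["opening"],s["time_s"])
im,d,P=cloud("wrist");save("w5.png",im);np.savez("pics/w5.npz",im=im,P=P)
E
```

```text
False
hit True [ 0.45076547 -0.1722852  -0.03140483] [-1.49858431  0.77060531  7.09452439]
[ 0.45140223 -0.17261987 -0.02608558]
op 0.022845720642320447 16.8333
```

```bash
cat >> h.py <<'E'
def inhand(P,t,yaw):
    L=(P-t).reshape(-1,3); c,s=np.cos(yaw),np.sin(yaw)
    L=np.c_[c*L[:,0]+s*L[:,1],-s*L[:,0]+c*L[:,1],L[:,2]]
    B=L[(L[:,2]>.02)&(L[:,2]<.07)&(abs(L[:,1])<.016)&(L[:,0]>.02)&(L[:,0]<.16)]
    for x in np.arange(.024,.14,.008):
        k=abs(B[:,0]-x)<.004
        if k.any(): print(x.round(3),k.sum(),np.median(B[k,1]).round(4),np.percentile(B[k,2],[10,50,90]).round(4))
    print("nose",np.sort(B[:,0])[-5:])
E
python3 - <<'E'
from h import *
np.set_printoptions(suppress=True)
D=np.pi/2
move_l([.451,-.1724,.10],feed=.12)
movep([.40,-.17,.15],[0,D,np.pi]); hold(.4)
s=observe();print(s["eef_pos"],s["opening"],s["ft_force"],s["torque"],s["time_s"])
im,d,P=cloud("wrist");save("w6.png",im);np.savez("pics/w6.npz",im=im,P=P)
inhand(P,s["eef_pos"],0.)
E
```

```text
[ 0.3998926  -0.16971962  0.14921968] 0.023150723241726665 [-0.03876648 -0.55859931 -2.42174335] [-0.01740757  0.0552748   0.0138472 ] 18.875
0.024 865 -0.0003 [0.0588 0.06   0.0609]
0.032 922 -0.0003 [0.0589 0.06   0.0608]
0.04 1458 -0.0003 [0.0412 0.0583 0.0607]
0.048 347 -0.0003 [0.0495 0.0502 0.051 ]
0.056 364 -0.0003 [0.0494 0.0502 0.051 ]
0.064 376 -0.0003 [0.0497 0.0508 0.0526]
0.072 418 -0.0003 [0.0493 0.0507 0.0522]
0.08 416 -0.0003 [0.0459 0.0474 0.049 ]
0.088 419 -0.0003 [0.0425 0.0441 0.0458]
0.096 399 -0.0002 [0.0392 0.0407 0.0422]
0.104 401 -0.0002 [0.036  0.0374 0.039 ]
0.112 401 -0.0002 [0.0327 0.0341 0.0355]
0.12 368 -0.0002 [0.0292 0.0309 0.0324]
nose [0.12366502 0.12373195 0.12379388 0.12384502 0.12388371]
```

View pics/w6.png

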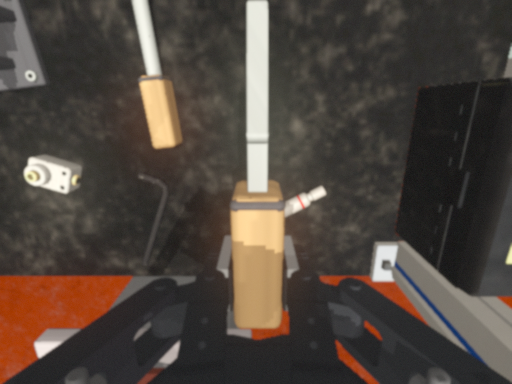

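```bash
cat >> h.py <<'E'
S=np.array([.5477,.0886]);YS=.12;D=np.pi/2;RPY=[0,D,np.pi+YS]
def tcp(xw,zw,yw=0.):
    l=np.array([xw-.0077,yw+.0003]);c,s=np.cos(YS),np.sin(YS)
    return [S[0]+c*l[0]-s*l[1],S[1]+s*l[0]+c*l[1],zw-.0262]
def wpos(p):
    c,s=np.cos(YS),np.sin(YS);d=np.array(p[:2])-S
    return np.array([c*d[0]+s*d[1]+.0077,-s*d[0]+c*d[1]-.0003,p[2]+.0262])
E
python3 - <<'E'
from h import *
np.set_printoptions(suppress=True)
movep(tcp(-.19,.14),RPY); 
move_l(tcp(-.19,.0585),feed=.12,max_force=12)
r=move_l(tcp(-.135,.0585),feed=.05,max_force=10); hold(.3)
s=observe();print(r,wpos(s["eef_pos"]),s["ft_force"],s["time_s"])
im,d,P=cloud("wrist");np.savez("pics/w7.npz",im=im,P=P)
a=cv2.resize(im[0:200,150:400],(500,400),interpolation=cv2.INTER_CUBIC)
im2,d,P2=cloud("scene"); b=cv2.resize(im2[195:255,190:300],(733,400),interpolation=cv2.INTER_CUBIC)[:,:300+0] if 0 else cv2.resize(im2[190:260,185:235],(286,400),interpolation=cv2.INTER_CUBIC)
save("w7.png",np.hstack([a,b]))
c,s_=np.cos(YS),np.sin(YS)
L=P.reshape(-1,3);d0=L[:,:2]-S;F=np.c_[c*d0[:,0]+s_*d0[:,1],-s_*d0[:,0]+c*d0[:,1],L[:,2]]
for nm,k in(("bridge",(F[:,2]>.0655)&(F[:,2]<.073)&(abs(F[:,0])<.007)&(abs(F[:,1])<.03)),("uprights",(F[:,2]>.086)&(F[:,2]<.097)&(F[:,0]>.0)&(F[:,0]<.025)&(abs(F[:,1])<.035)),("blade",(F[:,2]>.055)&(F[:,2]<.08)&(F[:,0]<-.022)&(F[:,0]>-.07)&(abs(F[:,1])<.01))):
    Q=F[k]; print(nm,len(Q),np.percentile(Q,[1,50,99],axis=0).round(4).tolist())
E
```

```text
False [-0.13505962 -0.0000046   0.05854817] [-0.77403119  0.63455584 -1.76381976] 22.2667Traceback (most recent call last):
  File "<stdin>", line 14, in <module>
    return _quantile_unchecked(
        a, q, axis, out, overwrite_input, method, keepdims, weights)
    return _ureduce(a,
                    func=_quantile_ureduce_func,
    ...<5 lines>...
                    overwrite_input=overwrite_input,
                    method=method)
    r = func(a, **kwargs)
    result = _quantile(arr,
                       quantiles=q,
    ...<2 lines>...
                       out=out,
                       weights=wgt)
    slices_having_nans = np.isnan(arr[-1, ...])
                                  ~~~^^^^^^^^^
IndexError: index -1 is out of bounds for axis 0 with size 0
```

View pics/w7.png

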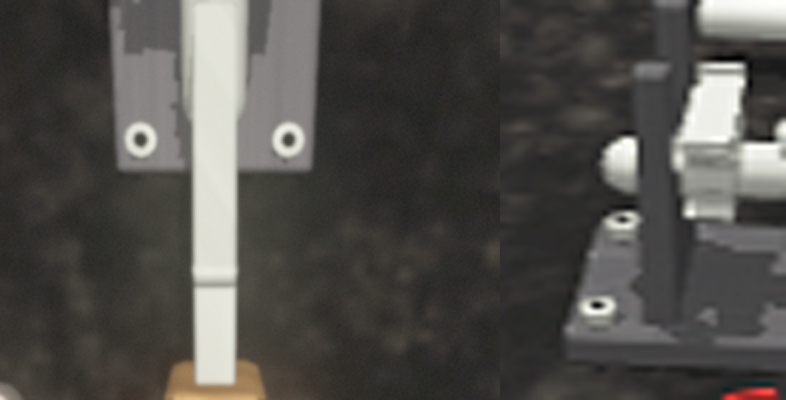

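The blade (image columns 193–238) is centred over the rod (187–247), and the clip is still seated. Next I'll feel for the rod top, lift 1.5 mm, go under the bridge and push.

```bash
python3 - <<'E'
from h import *
np.set_printoptions(suppress=True)
hit=move_l(tcp(-.135,.0525),feed=.015,max_force=4)
z0=wpos(observe()["eef_pos"])[2]; print("rod touch",hit,z0)
z=(z0 if hit else .056)+.0015
move_l(tcp(-.135,z),feed=.03)
r=move_l(tcp(-.111,z),feed=.03,max_force=8); hold(.3)
s=observe();print(r,wpos(s["eef_pos"]),s["ft_force"],s["time_s"])
if not r:
    z-=.001
    r=move_l(tcp(-.046,z),feed=.03,max_force=40); hold(.2)
    s=observe();print(r,wpos(s["eef_pos"]),s["ft_force"],s["torque"],s["time_s"],s["opening"])
im,d,P=cloud("scene");im2,_,P2=cloud("side"); 
save("s8.png",np.hstack([cv2.resize(im[185:260,180:300],(480,300),interpolation=cv2.INTER_CUBIC),cv2.resize(im2[165:235,185:255],(300,300),interpolation=cv2.INTER_CUBIC)]))
E
```

```text
rod touch True 0.05436250050816995
False [-0.11117764  0.00002896  0.05583463] [-1.05197278 -0.53882279 -1.99455791] 24.2083
True [-0.09966587  0.00034542  0.05508304] [-0.42083194  0.12821066  5.66668107] [ 0.05815023 -0.59825463  0.01823684] 25.3083 0.0230112426562542
```

View pics/s8.png

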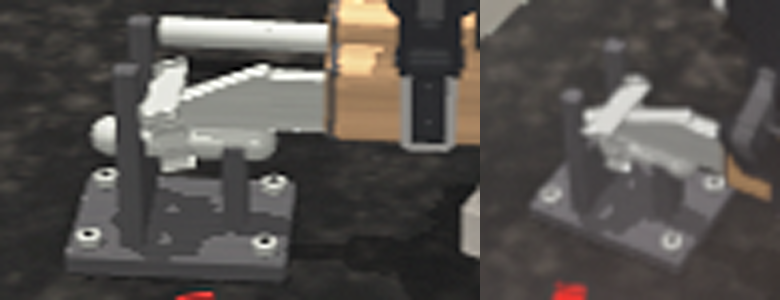

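The nose is under the bridge, the clip is against the uprights and the ramp has just engaged. The push stopped on a force spike. I'll continue in small logged steps.

```bash
python3 - <<'E'
from h import *
np.set_printoptions(suppress=True,precision=4)
z=.0556
for x in (-.098,-.095,-.092,-.089):
    r=move_l(tcp(x,z),feed=.03,max_force=60)
    s=observe();print(x,r,wpos(s["eef_pos"]),s["ft_force"].round(1),s["torque"].round(2),s["time_s"],round(s["opening"],4))
    if r: break
im,d,P=cloud("wrist");np.savez("pics/w9.npz",im=im,P=P)
inhand(P,observe()["eef_pos"],YS)
E
```

```text
-0.098 False [-0.0983  0.0001  0.0558] [-5.3 -0.5  4.2] [-0.01  0.41 -0.01] 25.7333 0.0229
-0.095 False [-0.0977  0.0002  0.0556] [-16.   -2.1  13.3] [-0.19  1.48 -0.02] 25.9833 0.0225
-0.092 False [-0.0934  0.0002  0.0552] [-3.8 -0.7  1.2] [-0.08  0.68  0.  ] 26.2333 0.0225
-0.089 False [-0.0918  0.0002  0.0551] [-11.3  -1.7   8. ] [-0.21  1.49 -0.02] 26.4833 0.0229
0.024 838 -0.0004 [0.0588 0.0601 0.0608]
0.032 904 -0.0004 [0.0589 0.0601 0.0609]
0.04 1614 -0.0003 [0.0412 0.0585 0.0609]
0.048 343 -0.0003 [0.0495 0.0504 0.0511]
0.056 389 -0.0003 [0.0495 0.0503 0.0511]
0.064 493 -0.0003 [0.0229 0.0505 0.0524]
0.072 611 -0.0003 [0.0222 0.0507 0.0525]
0.08 580 -0.0003 [0.0227 0.0475 0.0495]
0.088 981 -0.0003 [0.022  0.0337 0.0458]
0.096 1590 -0.0002 [0.0329 0.0433 0.0446]
0.104 1485 -0.0002 [0.0396 0.0411 0.0425]
0.112 1365 0.0028 [0.0223 0.0324 0.0505]
0.12 716 -0.0004 [0.0218 0.0285 0.033 ]
0.128 27 -0.005 [0.021  0.0229 0.0245]
nose [0.1249 0.1249 0.125  0.1252 0.1255]
```

```bash
python3 - <<'E'
from h import *
np.set_printoptions(suppress=True,precision=4)
z=.0558
for x in np.r_[np.arange(-.085,-.05,.005),-.046]:
    r=move_l(tcp(x,z),feed=.03,max_force=70)
    s=observe();print(round(x,3),r,wpos(s["eef_pos"]),s["ft_force"].round(1),s["torque"].round(2),s["time_s"],round(s["opening"],4))
    if r: break
hold(.3);s=observe();print(wpos(s["eef_pos"]),s["ft_force"].round(1))
im,d,P=cloud("wrist");np.savez("pics/w10.npz",im=im,P=P)
inhand(P,s["eef_pos"],YS)
im,d,P=cloud("scene");im2,_,P2=cloud("side"); 
save("s10.png",np.hstack([cv2.resize(im[185:260,180:300],(480,300),interpolation=cv2.INTER_CUBIC),cv2.resize(im2[165:235,185:255],(300,300),interpolation=cv2.INTER_CUBIC)]))
E
```

```text
-0.085 False [-0.0896  0.0003  0.0551] [-17.9  -3.3  13.7] [-0.3   2.33 -0.03] 26.8167 0.0229
-0.08 False [-0.0845  0.0004  0.0552] [-17.8  -2.1  12.4] [-0.22  2.38  0.04] 27.1333 0.0232
-0.075 False [-0.0745 -0.      0.0559] [ 0.3 -0.3 -1.5] [-0.03  0.04 -0.06] 27.45 0.0223
-0.07 False [-0.0697 -0.      0.0557] [-0.8 -0.  -1.8] [-0.03  0.11 -0.03] 27.7667 0.0228
-0.065 False [-0.0647 -0.      0.0558] [-0.3 -0.4 -1.8] [-0.02  0.12  0.  ] 28.0833 0.0229
-0.06 False [-0.0596 -0.      0.0559] [ 0.4  0.1 -3.2] [ 0.03  0.04 -0.02] 28.4 0.023
-0.055 False [-0.0547 -0.      0.0559] [ 0.  -0.7 -2.8] [-0.01  0.07 -0.01] 28.7167 0.0228
-0.05 False [-0.0497 -0.      0.0558] [-0.1 -0.4 -1.7] [0.01 0.06 0.02] 29.0333 0.0227
-0.046 False [-0.0457 -0.      0.0558] [-0.1  0.2 -2.2] [-0.04  0.04  0.02] 29.3167 0.0227
[-0.0461  0.      0.0558] [ 1.5 -1.1 -2.5]
0.024 858 -0.0004 [0.0588 0.0601 0.0608]
0.032 901 -0.0008 [0.059  0.0602 0.061 ]
0.04 1477 -0.0003 [0.0467 0.0589 0.0609]
0.048 880 -0.0003 [0.0512 0.0528 0.0537]
0.056 1444 0.0001 [0.0521 0.053  0.0537]
0.064 1361 0.001 [0.0217 0.0422 0.053 ]
0.072 881 0.0005 [0.0214 0.0496 0.0527]
0.08 513 -0.0003 [0.0226 0.0478 0.0495]
0.088 419 -0.0003 [0.0434 0.0449 0.0465]
0.096 419 -0.0003 [0.0401 0.0417 0.0432]
0.104 428 -0.0002 [0.0369 0.0384 0.0399]
0.112 404 -0.0002 [0.0336 0.0351 0.0367]
0.12 357 -0.0002 [0.0307 0.0322 0.0335]
nose [0.1229 0.1229 0.123  0.123  0.1231]
```

View pics/s10.png

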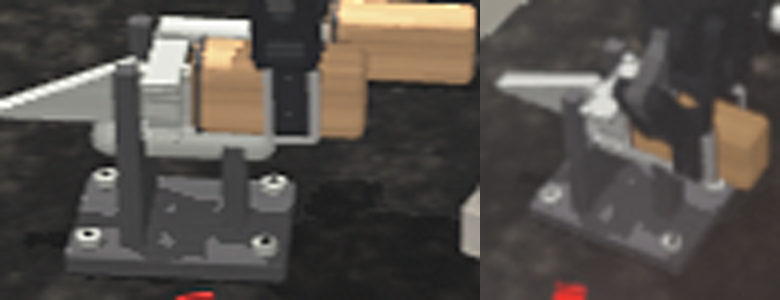

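The clip sits in the notch, with its bridge top 3 mm above the notch floor. Now I'll lift and carry it.

```bash
python3 - <<'E'
from h import *
np.set_printoptions(suppress=True,precision=4)
move_l(tcp(-.046,.075),feed=.04); move_l(tcp(-.046,.19),feed=.1)
move_l([.451,-.175,.15],feed=.1,rotation=[0,D,np.pi]); hold(.2)
s=observe();print(s["eef_pos"],s["ft_force"].round(1),s["time_s"])
im,d,P=cloud("wrist");save("w11.png",im);inhand(P,s["eef_pos"],0.)
E
```

```text
[ 0.451  -0.1749  0.15  ] [-0.  -0.6 -2.4] 34.6667
0.024 852 -0.0002 [0.0594 0.0606 0.0614]
0.032 914 -0.0007 [0.0596 0.0608 0.0617]
0.04 1367 -0.0002 [0.0471 0.0591 0.0617]
0.048 1027 -0.0002 [0.0528 0.0538 0.0546]
0.056 1580 -0.0002 [0.0436 0.054  0.0549]
0.064 462 -0.0002 [0.0349 0.0523 0.0543]
0.072 418 -0.0002 [0.0512 0.0525 0.0539]
0.08 429 -0.0002 [0.048  0.0495 0.051 ]
0.088 420 -0.0002 [0.045  0.0465 0.0478]
0.096 412 -0.0002 [0.0418 0.0433 0.0447]
0.104 411 -0.0002 [0.0387 0.0403 0.0417]
0.112 408 -0.0002 [0.0357 0.0372 0.0386]
0.12 323 -0.0002 [0.0331 0.0344 0.0357]
nose [0.1223 0.1223 0.1224 0.1225 0.1225]
```

View pics/w11.png

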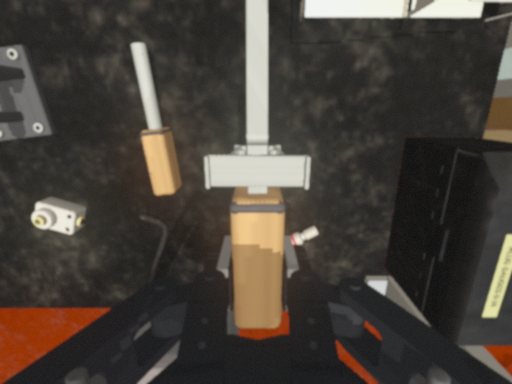

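The clip rides in the notch at image (257,170). Setting it down.

```bash
python3 - <<'E'
from h import *
np.set_printoptions(suppress=True,precision=4)
x,y=.451,-.1735
move_l([x,y,.02],feed=.1)
hit=move_l([x,y,-.0275],feed=.03,max_force=5)
s=observe();print(hit,s["eef_pos"],s["ft_force"].round(1))
gripper_to(.05); hold(.2)
move_l([x,y,.15],feed=.08); movep([.40,-.10,.25],RPY); hold(.5)
s=observe();print(s["ft_force"].round(1),s["time_s"])
im,d,P=cloud("wrist");save("w12b.png",im)
find_wedge(P,im,(255,0,345,200))
E
```

```text
True [ 0.4509 -0.1734 -0.0258] [-0.1  1.3  4.3]
[-0.2 -0.3  0.2] 41.6167
handle 862 0.03342246864329007 ((459.2541809082031, -173.9182891845703), (69.73826599121094, 24.47433853149414), 0.45775437355041504)
blade [ 0.1804 -0.2682] [ 0.3487 -0.2368  0.0031] [ 0.5745 -0.1514  0.0347] ((463.5029296875, -192.06398010253906), (224.06629943847656, 74.32032775878906), 4.90431022644043)
```

```bash
python3 - <<'E'
from h import *
np.set_printoptions(suppress=True,precision=4)
for n in("wrist","scene"):
    im,d,P=cloud(n); Q=P.reshape(-1,3)
    k=(Q[:,2]>.022)&(Q[:,2]<.05)&(Q[:,0]>.496)&(Q[:,0]<.56)&(abs(Q[:,1]+.174)>.006)&(abs(Q[:,1]+.174)<.04)
    print(n,k.sum(),np.percentile(Q[k],[2,50,98],axis=0).round(3).tolist() if k.any() else '')
s=observe();print(s["time_s"],s["eef_pos"])
job_done()
E
```

```text
wrist 275 [[0.498, -0.195, 0.026], [0.505, -0.168, 0.028], [0.511, -0.152, 0.032]]
scene 48 [[0.497, -0.193, 0.023], [0.502, -0.168, 0.026], [0.515, -0.15, 0.03]]
41.7667 [ 0.4    -0.1001  0.2499]
the job is handed in; nothing more can be done
```

I took the clip off the rod with the wedge, carried it away in the notch, and set both down on the open bench. The job was handed in at 41.8 s of the 58 s allowed.

**Last checks:** The wedge lies flat at about (0.459, -0.174), with its handle top at 33 mm. The wrist and scene depth data both show the clip still across the blade at about (0.505, -0.173), with its bridge at about 28 mm. That puts both well over 0.2 m from the stand. The gripper was open and clear at 0.25 m height, with almost no force on the tool.

**What failed or disagreed:**
- **First grasp:** it closed on nothing. The fingertips sit about 31 mm behind the stated TCP; the wrist image and a bench touch both showed this, and I corrected for it.
- **Rod height:** by touch the rod top came out at 54.4 mm, against 56 mm in the text. I used the touched value.
- **The push:** it stopped once on the 40 N limit, just after the ramp reached the clip. I went on in small steps; readings between steps were at most about 23 N.
- **Tilt in the hand:** the wedge sat about 1.5° nose-up while I carried the clip.
- **Final view:** I could not look at the last picture because the limit of 12 was reached. The final checks are numeric only.

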